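Dock the flat battery pack in the bench charger

TASK

Pick up the flat battery pack (red top) and lay it in the open start of the charger's guide lane and let go. Then push it along the rails, round the bend and into the charger slot, without ramming it, until it meets the hidden stop and is fully home, and only then throw the red switch lever over to its other side (on). Leave the pack with the green top, the wire spool and the water bottle alone.

Things in the scene. Friction and masses are not known exactly. Their poses are not given: they have to be found in the camera images.
- flat_pack_center (a point): centre (half-way up) of the flat battery pack: black with a red top band, 90 long (its x) x 50 wide (y) x 50 high, flat sides, fully round ends (25 mm radius), either end may lead; 0.28 to 0.43 kg. It stands loose on the bench, so this point is 25 mm above it, in the lane too. Grip it across the 50 mm by its upper half, so that the fingers stay above the 18 mm rails.
- full_pack_center (a point): the same point of the charged pack, identical but with a green top; leave it alone
- dock: the charger with its guide lane, fixed: origin on the bench at the centre of the slot mouth, +x straight into the slot, z up. The lane lies open on the bench (its floor) between slick aluminium rails 18 high, 5 thick, inner faces 56 apart. Its centre line: along -y at x = -170 from y = 215 to 110, a quarter circle of radius 110 about (-60, 110), then along +x at y = 0 from x = -60 to the mouth.
- lane_start (a point): in the straight start of the lane, on its centre line, 25 mm above the bench, at (-170, 165) in the dock's frame: where the pack's centre goes, with its length along the dock's y; here the lane flares from 56 wide (y = 140) to 70 (y = 215), where it is open; axes as the dock's
- lane_bend (a point): centre line of the lane at the middle of the bend, 25 mm above the bench; axes as the dock's
- slot_mouth (a point): centre of the slot mouth, 25 mm above the bench; axes as the dock's. The slot goes straight on, 56 wide and high, under an orange-roofed hood 130 wide, 64 high, 85 deep; behind it is the black charger case, 80 high. The stop lies at an unknown depth: the pack's nose comes to rest 43 to 63 beyond the mouth, with 27 to 47 of the pack still outside. The pack slides with 1 to 6 N.
- contact (a joint): travel of the light sprung contact plate just in front of the hidden rigid stop, in m: 0 with no pack, 0.006 with the pack fully home against the stop; it yields at less than 1 N and the pack's weight is enough to keep it pressed
- switch (a joint): angle of the red-balled switch lever: 0 to 0.15 leaning to the dock's -x (off), 1.0 leaning to +x (on); stiff hinge of about 1 N at the ball, stays where it is left
- switch_tip (a point): centre of the red ball (26 mm across) at the end of the switch lever; it is 75 mm from the lever's axis, which runs along the dock's y, 22 mm above the bench at (-105, -100) in the dock's frame; the ball swings in the dock's x-z plane; the grey block under it is 70 x 50 x 25 high
- spool_center (a point): centre of the blue wire spool, 96 across, 70 high, standing; leave it alone
- bottle_center (a point): centre of the water bottle, 62 across, 190 high, standing; leave it alone
Things that resemble listed ones, but are neither listed nor needed, are in the scene too. What is shaped like the part that bears flat_pack_center but orange or pink is not meant.

How it is judged (in metres and radians):
On the way, in this order (a step that is already met when the one before it is completed fails the run):
1. the flat pack stands in the straight start of the lane, let go, with the switch still off (x of flat_pack_center in the frame of dock between -0.182 and -0.158 m and y of flat_pack_center in the frame of dock between 0.12 and 0.22 m and height (world z) of flat_pack_center below 0.029 m and contact force between the fingers and flat_pack below 0.5 N and value of joint switch below 0.4 rad), for 0.2 s.
2. the flat pack slides through the bend, down on the bench (horizontal distance between flat_pack_center and lane_bend below 0.03 m and height (world z) of flat_pack_center below 0.031 m), for 0.1 s.
3. the flat pack is home against the hidden stop, with the switch still off (value of joint contact above 0.004 m and x of flat_pack_center in the frame of dock above -0.012 m and angle between the x axis of flat_pack_center and the x axis of dock, either way round below 0.17 rad and value of joint switch below 0.4 rad), for 0.2 s.
At the end, for the whole second after the job is handed in: The flat pack stands in the charger slot, its length within 0.17 rad of the slot's, its nose at least 33 mm past the mouth, pressing the contact plate back by more than 4 of its 6 mm (within 2 mm of the hidden stop), and the switch lever is past 0.75 rad (value of joint contact above 0.004 m and x of flat_pack_center in the frame of dock above -0.012 m and angle between the x axis of flat_pack_center and the x axis of dock, either way round below 0.17 rad and height (world z) of flat_pack_center below 0.029 m and value of joint switch above 0.75 rad); the robot touches nothing.
It fails at once if the pack is rammed or wedged against the dock with more than 50 N (contact force between flat_pack and dock above 50 N).
It fails at once if the flat pack is tipped over (angle between flat_pack_center's own z axis and vertical above 0.6 rad).
It fails at once if the full pack, the spool or the bottle is shifted by more than 25 mm (distance of any of full_pack_center, spool_center, bottle_center from where it was at the start of the episode above 0.025 m).
It also fails if it takes over 72 s, if anything falls off the work surface, if the arm or the gripper's body presses on something with over 40 N, if the wrist force passes 120 N, or if a joint passes its speed limit or range.

ROBOT

A 7-joint arm with a two-finger parallel gripper is mounted at the origin on the work surface. World frame = base frame: x ahead of the robot, y to its left, z up, the work surface at z = 0. Lengths are in mm, angles in rad, forces in N, time in s.
With the tool pointing down it reaches from about 350 to 900 mm from the base axis. Payload 19.9 kg.
Tool frame: the origin (TCP) lies at the very end of the fingers, on their centre line; the grasp point (between the pads) lies 19 mm behind it; x points along the fingers, z is the direction in which the jaws open and shut, and the axes are right-handed (so a half turn about x gives the same grasp; the last joint's range is limited). The gripper opens to 94 mm and grips with 3 to 60 N. Pads are 16 mm wide; open, the fingers measure 119 mm over their backs; the gripper's body (75 mm by 177 mm) begins 78 mm behind the grasp point.
Start: joints at [-1.159, 0.417, -0.01, 1.614, 0.005, 1.111, -0.053], TCP at [273.415, 561.999, 205.425] pointing down, gripper open.
Joint ranges: [-2.81, 2.81], [-0.39, 2.02], [-1.27, 1.25], [0.06, 2.57], [-1.19, 4.33], [0.19, 2], [-2.82, 2.82]. Speed limits (rad/s): [1.89, 1.89, 2.39, 2.39, 3.01, 3.01, 3.01].

INTERFACE

Orientations are given as a 3x3 rotation matrix whose columns are the frame's x, y, z axes.
In Python, from station import sense, snapshot, r gives the robot as it stands. The module is installed in compiled form; this text tells all that it offers.
- The arm moves only by the shell command python3 -m pendant 'ROWS' [FORCE]. ROWS is JSON, a list that holds one entry, the list of rows, each a list of 7 numbers: the turn, a rotation vector about the world's x, y, z in rad, then the shift along the world's x, y, z in cm, then the opening, from -1 (shut) to 1 (fully open), so that 0 is half open. In form: [[[ax, ay, az, x, y, z, gripper], ...]]. A call has 1 to 20 rows; each row shifts and turns the pose as measured when the row begins; what a row does not reach is not made up. A row lasts 1/8 s, in which the tool goes at most 62.5 mm and 10.7 degrees, less where a joint would pass 70% of its speed; a pose out of reach is approached as far as the arm can. A call with a gripper value outside its range is refused whole. The fingers move at their own pace and stop on an object; FORCE is the grip in N (left out, the last holds). Time passes only in rows, so rows that do not move let the fingers close. It gives the time, the measured TCP pose, the force and the opening at its end, in the units of the state.
- sense(): the state, without advancing time (a new reading comes with each control period).
- snapshot(name): name is "scene" or "top" or "wrist"; returns a dict with "color" (384x512x3 uint8, red, green, blue), "fovy" (degrees; the focal length in pixels is half the picture's height over the tangent of half this angle, whatever the lens; pixels are square), "cx", "cy" (the principal point, pixels), "R" (3x3) and "t" (3): a world point X has camera coordinates R X + t. Camera axes: x right, y down, z forward; pixel columns grow to the right and rows downward; lengths in mm; the calibration is good to about 2 mm. A picture is of the moment at which its call begins. There is no depth.
- r.hand_in(): hands the job in, once; it reports no verdict.
The state is a dict: "t": time; "joints": joint angles; "joint_velocities": joint speeds; "effort": joint torques, N m; "tcp_pos": TCP position; "ee_rot": TCP orientation; "ft_force": force on the tool from outside, world axes, zero at the start; "torque": the same for the moment, N m; "gripper_width": opening from 0.0 (shut) to 1.0 (fully open).
Only numpy, scipy, OpenCV 4.12 (cv2) and the standard library are available. Lean on these libraries where they do the work, as an engineer would, in place of code of your own. Each camera call takes 0.05 s, during which the arm holds its last target. There are 200 camera calls.

## Working session

There is one attempt and no reset: what is moved stays moved. The work goes in short steps, Python scripts to look and compute and a shell command to move; the robot and the scene stay as the last step left them, time stands still between calls to the robot, and variables do not carry over. Pictures are saved under pics/ and viewed, about 8 in all and at most 12, crops included, and the job is handed in when it is done.

```bash
mkdir -p pics
cat > h.py <<'E'
import numpy as np, cv2
from station import sense, snapshot, r
def cam(n,save=None):
    s=snapshot(n)
    if save: cv2.imwrite('pics/'+save,cv2.cvtColor(s['color'],cv2.COLOR_RGB2BGR))
    s['R']=np.array(s['R']);s['t']=np.array(s['t']);s['f']=192/np.tan(np.radians(s['fovy'])/2)
    return s
def ray(s,u,v,z):
    d=s['R'].T@np.array([(u-s['cx'])/s['f'],(v-s['cy'])/s['f'],1]);c=-s['R'].T@s['t']
    return c+d*(z-c[2])/d[2]
def proj(s,X):
    p=s['R']@np.array(X,float)+s['t'];return p[:2]/p[2]*s['f']+[s['cx'],s['cy']]
E
python3 - <<'E'
from h import *
a=cam('top','top1.png');b=cam('scene','scene1.png')
for s in(a,b):print(s['fovy'],s['cx'],s['cy'],(-s['R'].T@s['t']).round())
x=np.hstack([a['color'],b['color']]);cv2.imwrite('pics/both.png',cv2.cvtColor(cv2.resize(x,(800,300)),cv2.COLOR_RGB2BGR))
print(sense())
E
```

```text
53.3820224318672 251.9293870454762 195.25833368502748 [ 350.  -25. 1147.]
46.5576306402602 256.35661454769894 196.82231047330544 [1433.  251. 1081.]
{'t': 0.1, 'joints': array([-1.15947773,  0.4178852 , -0.01027338,  1.61410984,  0.00469658,
        1.11070695, -0.05297705]), 'joint_velocities': array([ 1.71577471e-04, -1.72216314e-03,  1.36411102e-03, -3.35549862e-03,
        4.04059022e-04,  9.79205403e-05,  1.24066853e-03]), 'effort': array([ 3.26122870e-03, -8.52591991e+01,  6.41731638e-01, -4.26699722e+01,
       -4.87232627e-02,  1.62128586e-02,  1.27201383e-04]), 'tcp_pos': array([273.31518464, 561.69288691, 204.90787281]), 'ee_rot': array([[-3.88672835e-04, -8.99218570e-01,  4.37499499e-01],
       [-1.01414245e-03,  4.37499661e-01,  8.99218003e-01],
       [-9.99999410e-01, -9.41852045e-05, -1.08197996e-03]]), 'ft_force': array([ 0.1953553 , -0.16457603, -0.0995364 ]), 'torque': array([-0.01359577, -0.00652145, -0.03478437]), 'gripper_width': 1.002835345171183}
```

View pics/top1.png

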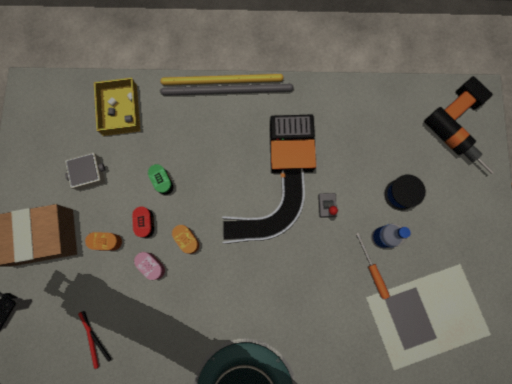

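View pics/scene1.png

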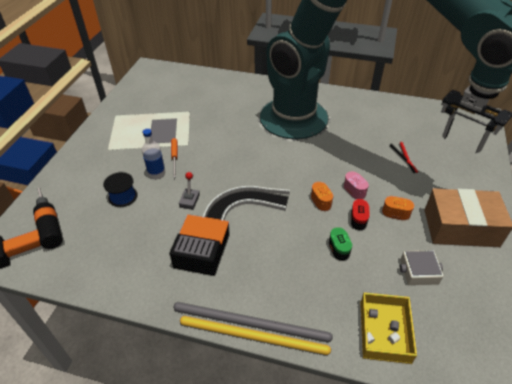

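The top view has the red pack at about (143,222), the green one at (160,179), the lane start at (225,230), the slot mouth at about (293,173) and the switch ball at (333,211). The dock's +x points up in the image, close to world +x. I'll measure these next.

Run:
```python
from h import *
a=cam('top');b=cam('scene')
def rect(s,lo,hi,z,roi,name):
    hsv=cv2.cvtColor(s['color'],cv2.COLOR_RGB2HSV)
    m=cv2.inRange(hsv,lo,hi)
    if lo[0]==0 and hi[0]<9: m|=cv2.inRange(hsv,(172,)+lo[1:],(180,)+hi[1:])
    k=np.zeros_like(m);x0,y0,x1,y1=roi;k[y0:y1,x0:x1]=m[y0:y1,x0:x1]
    c=max(cv2.findContours(k,0,1)[0],key=cv2.contourArea)
    P=np.array([ray(s,u,v,z)[:2] for u,v in c[:,0]],np.float32)
    (cx,cy),wh,an=cv2.minAreaRect(P)
    bx=cv2.boxPoints(((cx,cy),wh,an)); e=[bx[1]-bx[0],bx[2]-bx[1]];e=max(e,key=lambda q:np.linalg.norm(q))
    print(name,np.round((cx,cy),1),np.round(wh,1),'long axis deg',np.degrees(np.arctan2(e[1],e[0])).round(1),cv2.contourArea(c))
rect(a,(0,140,90),(8,255,255),50,(120,195,165,250),'red top')
rect(b,(0,140,90),(8,255,255),50,(340,190,380,240),'red scene')
rect(a,(40,100,60),(80,255,255),50,(140,155,185,205),'green top')
rect(a,(8,140,110),(22,255,255),64,(262,130,325,178),'hood top')
rect(b,(8,140,110),(22,255,255),64,(165,205,235,260),'hood scene')
rect(a,(0,140,60),(8,255,255),90,(322,195,345,222),'ball top')
rect(b,(0,140,60),(8,255,255),90,(180,165,200,185),'ball scene')
A=cv2.resize(a['color'][135:260,110:350],None,fx=3.3,fy=3.3,interpolation=cv2.INTER_CUBIC)
cv2.imwrite('pics/c1.png',cv2.cvtColor(A,cv2.COLOR_RGB2BGR))
```

```text
red top [468.1 309.3] [85.4 49.2] long axis deg 4.5 421.5
red scene [469.  307.7] [95.9 48.7] long axis deg 5.7 299.0
green top [598.2 266.5] [88.1 48.4] long axis deg 29.5 392.5
hood top [ 674.6 -126. ] [ 82.9 129.5] long axis deg -87.2 1135.5
hood scene [ 671.8 -126.8] [ 81.5 130.1] long axis deg -89.2 834.0
ball top [ 506.6 -234.6] [21.4 22.3] long axis deg -44.6 48.0
ball scene [ 501.1 -239.8] [28.5 16. ] long axis deg 21.1 26.0
```

View pics/c1.png

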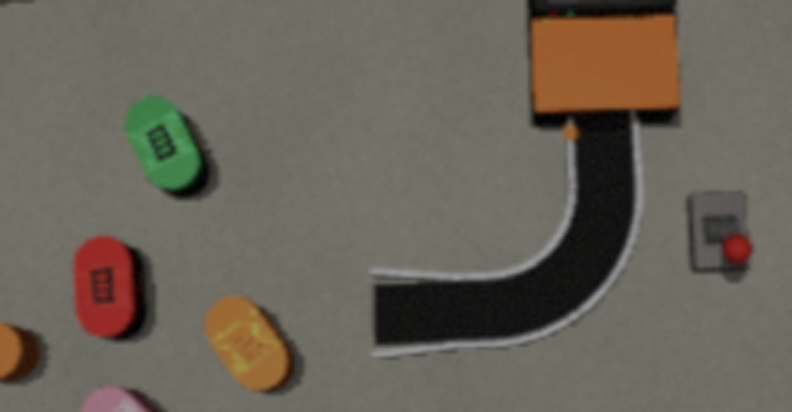

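```bash
python3 -m pendant '[[[0,0,0.09,3.3,-4.2,0,1],[0,0,0.09,3.3,-4.2,0,1],[0,0,0.09,3.3,-4.2,0,1],[0,0,0.09,3.3,-4.2,0,1],[0,0,0.09,3.3,-4.2,0,1],[0,0,0.09,3.3,-4.2,0,1],[0,0,0,0,0,0,1]]]' 20
python3 - <<'E'
from h import *
s=cam('wrist','w1.png');print(s['fovy'],s['cx'],s['cy'],(-s['R'].T@s['t']).round(),s['R'].round(2).tolist());q=sense();print(q['tcp_pos'],q['ee_rot'].round(3).tolist())
E
```

```text
t: 1.08
tcp_pos: [475.1, 300.7, 204.1]
ee_rot: [[-0.0, -0.994, -0.106], [-0.002, -0.106, 0.994], [-1.0, 0.001, -0.002]]
ft_force: [-0.7, 0.7, 0.3]
gripper_width: 1.004
71.49703237397765 254.09105434472758 190.84141359813663 [407. 294. 384.] [[-0.1, 0.99, -0.0], [0.97, 0.1, 0.24], [0.24, 0.02, -0.97]]
[473.62222926 302.74159779 204.04046958] [[-0.001, -0.994, -0.108], [-0.002, -0.108, 0.994], [-1.0, 0.001, -0.002]]
```

View pics/w1.png

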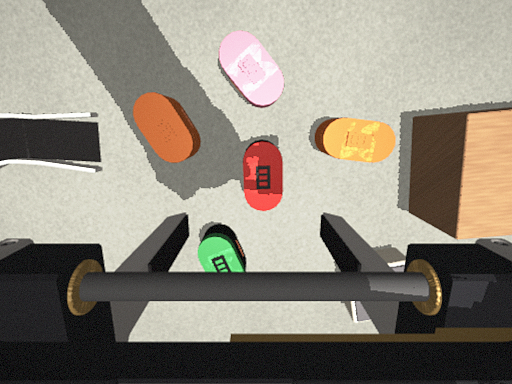

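The wrist view has the red pack at (263,175), standing alone. The open lane end is at the left, with rail tips near (98,115) and (98,170).

Run:
```python
from h import *
s=cam('wrist');c=s['color'];hsv=cv2.cvtColor(c,cv2.COLOR_RGB2HSV)
m=cv2.inRange(hsv,(0,140,60),(6,255,255))|cv2.inRange(hsv,(173,140,60),(180,255,255))
k=m*0;k[130:215,235:292]=m[130:215,235:292];C=max(cv2.findContours(k,0,1)[0],key=cv2.contourArea)
P=np.array([ray(s,u,v,50)[:2] for u,v in C[:,0]],np.float32);R=cv2.minAreaRect(P);print(R,cv2.contourArea(C))
bx=cv2.boxPoints(R);e=max([bx[1]-bx[0],bx[2]-bx[1]],key=lambda q:np.linalg.norm(q));print('axis',np.degrees(np.arctan2(e[1],e[0])))
# rails: bright pixels per column
g=c.min(2)
for u in (10,30,50,70,85,95):
    v=np.where(g[100:185,u]>195)[0]+100
    grp=np.split(v,np.where(np.diff(v)>3)[0]+1)
    print(u,[(x[0],x[-1],ray(s,u,x.mean(),18)[:2].round(1)) for x in grp if len(x)])
b=np.where(g[145,:]<60)[0];b=b[b<130];print('mat end',b.max(),ray(s,b.max(),145,0))
```

```text
((469.179931640625, 310.42498779296875), (89.36692810058594, 49.007389068603516), 7.8797125816345215) 2249.0
axis 7.879711
10 [(np.int64(114), np.int64(117), array([427.5, -27.1])), (np.int64(160), np.int64(167), array([492.1, -34.2]))]
30 [(np.int64(113), np.int64(118), array([425.1,  -0.8])), (np.int64(161), np.int64(165), array([488.8,  -6.7])), (np.int64(178), np.int64(182), array([512.6,  -8.9]))]
50 [(np.int64(115), np.int64(118), array([423.2,  25.5])), (np.int64(163), np.int64(167), array([488.7,  20.5])), (np.int64(171), np.int64(174), array([499.3,  19.7])), (np.int64(180), np.int64(184), array([513. ,  18.7]))]
70 [(np.int64(104), np.int64(107), array([406.4,  52.6])), (np.int64(114), np.int64(120), array([420.3,  51.8])), (np.int64(166), np.int64(184), array([499.3,  47.3]))]
85 [(np.int64(100), np.int64(102), array([398.6,  72.5])), (np.int64(113), np.int64(117), array([416.4,  71.7])), (np.int64(121), np.int64(121), array([424.1,  71.3])), (np.int64(163), np.int64(164), array([481.4,  68.8])), (np.int64(168), np.int64(184), array([499.1,  68. ]))]
95 [(np.int64(100), np.int64(103), array([397.9,  85.4])), (np.int64(108), np.int64(112), array([408.6,  85.1])), (np.int64(119), np.int64(121), array([421.4,  84.6])), (np.int64(164), np.int64(165), array([481.3,  82.4])), (np.int64(173), np.int64(184), array([500.7,  81.8]))]
mat end 96 [456.767255    74.36044533   0.        ]
```

```bash
python3 -m pendant '[[[0,0,0.02,-0.5,0.8,-3,1],[0,0,0,0,0,-5,1],[0,0,0,0,0,-5,1],[0,0,0,0,0,-3,1],[0,0,0,0,0,-1,1],[0,0,0,0,0,0,1]]]' 25; python3 -c "
from h import *
q=sense();print(q['tcp_pos'],q['ee_rot'].round(3).tolist())"
```

```text
t: 1.92
tcp_pos: [462.1, 321.2, 30.6]
ee_rot: [[-0.001, -0.99, -0.138], [0.003, -0.138, 0.99], [-1.0, 0.001, 0.003]]
ft_force: [0.3, 0.0, 0.5]
gripper_width: 1.001
[462.08240122 321.23839083  30.63692576] [[-0.001, -0.99, -0.138], [0.003, -0.138, 0.99], [-1.0, 0.001, 0.003]]
```

```bash
python3 -m pendant '[[[0,0,0,0.7,-1.1,-0.5,1],[0,0,0,0,0,0,1],[0,0,0,0,0,0,1]]]' 25
```

```text
t: 2.3
tcp_pos: [470.9, 310.5, 28.1]
ee_rot: [[0.002, -0.991, -0.137], [0.005, -0.137, 0.99], [-1.0, -0.003, 0.005]]
ft_force: [0.1, -0.8, 0.3]
gripper_width: 1.003
```

Aligned. Next I grip and lift.

```bash
python3 -m pendant '[[[0,0,0,0,0,-0.3,-0.5],[0,0,0,0,0,0,-0.5],[0,0,0,0,0,0,-0.5],[0,0,0,0,0,0,-0.5],[0,0,0,0,0,0,-0.5]]]' 25;python3 -m pendant '[[[0,0,0,0,0,3,-0.5],[0,0,0,0,0,4,-0.5],[0,0,0,0,0,2,-0.5],[0,0,0,0,0,0,-0.5]]]' 25
```

```text
t: 2.92
tcp_pos: [471.1, 311.0, 25.5]
ee_rot: [[0.003, -0.99, -0.138], [0.006, -0.138, 0.99], [-1.0, -0.004, 0.006]]
ft_force: [1.1, -0.0, -0.3]
gripper_width: 0.53
t: 3.42
tcp_pos: [469.7, 310.2, 116.7]
ee_rot: [[0.0, -0.99, -0.138], [0.004, -0.138, 0.99], [-1.0, -0.001, 0.004]]
ft_force: [-0.5, 0.9, -4.1]
gripper_width: 0.534
```

```bash
python3 -m pendant '[[[0,0,-0.138,-0.15,-1.9,0,-0.5],[0,0,-0.138,-0.15,-2,0,-0.5],[0,0,-0.138,-0.15,-2,0,-0.5],[0,0,-0.138,-0.15,-2,0,-0.5],[0,0,-0.138,-0.15,-2,0,-0.5],[0,0,-0.138,-0.15,-2,0,-0.5],[0,0,-0.138,-0.15,-2,0,-0.5],[0,0,-0.138,-0.15,-2,0,-0.5],[0,0,-0.138,-0.15,-2,0,-0.5],[0,0,-0.138,-0.15,-2,0,-0.5],[0,0,-0.138,-0.15,-2,0,-0.5],[0,0,-0.138,-0.15,-2,0,-0.5],[0,0,0,0,0,0,-0.5],[0,0,0,0,0,0,-0.5]]]' 25
python3 - <<'E'
from h import *
s=cam('wrist','w2.png');q=sense();print(q['tcp_pos'],q['ee_rot'].round(3).tolist())
E
```

```text
t: 5.18
tcp_pos: [442.8, 60.4, 100.9]
ee_rot: [[-0.014, -0.002, 1.0], [-0.001, 1.0, 0.002], [-1.0, -0.001, -0.014]]
ft_force: [0.0, -0.6, -2.9]
gripper_width: 0.529
[442.80450226  60.36578176 100.97596876] [[-0.014, -0.001, 1.0], [-0.001, 1.0, 0.001], [-1.0, -0.001, -0.014]]
```

View pics/w2.png

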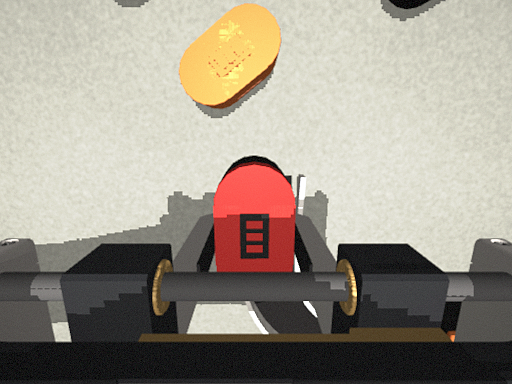

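The pack is held straight and level, with the lane start under it and hidden from this camera. I'll refine the lane from the first top picture, which had a clear view.

Run:
```python
from h import *
s=cam('top');c=cv2.cvtColor(cv2.imread('pics/top1.png'),cv2.COLOR_BGR2RGB).astype(float)
hp=c.min(2)
bg=np.median(hp[215:250,190:215]);print('bg',bg)
def peak(line,lo,hi):
    i=lo+int(np.argmax(line[lo:hi]));w=np.clip(line[i-2:i+3]-bg-8,0,None);return (w*np.arange(i-2,i+3)).sum()/max(w.sum(),1e-6),line[i]
P=[]
for u in range(226,262,3):
    l=hp[:,u];a=peak(l,210,224);b=peak(l,233,246)
    A=ray(s,u,a[0],18)[:2];B=ray(s,u,b[0],18)[:2];P.append((A+B)/2)
    print(u,A.round(1),B.round(1),(A-B)[0].round(1),P[-1].round(1))
P=np.array(P);print('slope dx/dy',np.polyfit(P[:,1],P[:,0],1))
Q=[]
for v in range(174,200,4):
    l=hp[v];a=peak(l,277,288);b=peak(l,297,310)
    A=ray(s,a[0],v,18)[:2];B=ray(s,b[0],v,18)[:2];Q.append((A+B)/2);print(v,A.round(1),B.round(1),(A-B)[1].round(1),Q[-1].round(1))
```

```text
bg 101.0
226 [490.9  67.7] [417.2  65.2] 73.7 [454.1  66.5]
229 [490.2  58.8] [418.4  56.4] 71.8 [454.3  57.6]
232 [489.5  49.8] [420.   47.6] 69.5 [454.8  48.7]
235 [489.3  40.9] [420.7  38.8] 68.5 [455.   39.8]
238 [488.8  31.9] [421.7  30. ] 67.0 [455.3  31. ]
241 [489.  23.] [422.6  21.2] 66.4 [455.8  22.1]
244 [488.2  14. ] [423.9  12.4] 64.3 [456.   13.2]
247 [487.5   5.1] [425.7   3.6] 61.7 [456.6   4.4]
250 [488.3  -3.8] [426.   -5.2] 62.3 [457.2  -4.5]
253 [488.7 -12.7] [426.1 -14. ] 62.6 [457.4 -13.4]
256 [488.9 -21.6] [426.7 -22.9] 62.1 [457.8 -22.3]
259 [490.  -30.5] [427.1 -31.7] 62.9 [458.5 -31.1]
slope dx/dy [-4.49725002e-02  4.56857651e+02]
174 [608.  763.9] [ 625.7 -159.7] 923.6 [616.8 302.1]
178 [612.  -98.5] [ 613.2 -160.2] 61.6 [ 612.6 -129.3]
182 [599.7 -99.1] [ 600.8 -161.1] 62.0 [ 600.3 -130.1]
186 [587.3 -99.8] [ 588.5 -162.6] 62.8 [ 587.9 -131.2]
190 [ 575.  -100.5] [ 576.2 -162.8] 62.3 [ 575.6 -131.7]
194 [562.8 -99.9] [ 564.  -163.1] 63.1 [ 563.4 -131.5]
198 [550.5 -97.7] [ 551.8 -162.4] 64.7 [ 551.2 -130.1]
```

```bash
python3 -m pendant '[[[0,-0.014,0.045,1.2,-1.6,-1,-0.5],[0,0,0,0,0,-1,-0.5],[0,0,0,0,0,0,-0.5],[0,0,0,0,0,0,-0.5]]]' 25
python3 - <<'E'
from h import *
s=cam('top');q=sense();print(q['tcp_pos'],q['ee_rot'].round(3).tolist())
E
```

```text
t: 5.78
tcp_pos: [454.8, 46.7, 80.2]
ee_rot: [[-0.0, -0.052, 0.999], [-0.001, 0.999, 0.052], [-1.0, -0.001, -0.0]]
ft_force: [1.0, 0.2, -3.2]
gripper_width: 0.531
[454.77971833  46.73840479  80.2304075 ] [[-0.0, -0.052, 0.999], [-0.001, 0.999, 0.052], [-1.0, -0.001, -0.0]]
```

```bash
python3 -m pendant '[[[0,0,0,0,-0.2,-2,-0.5],[0,0,0,0,0,-1.5,-0.5],[0,0,0,0,0,-1,-0.5],[0,0,0,0,0,0,-0.5],[0,0,0,0,0,0,-0.5]]]' 25
```

```text
t: 6.45
tcp_pos: [455.5, 46.0, 34.9]
ee_rot: [[0.002, -0.053, 0.999], [0.0, 0.999, 0.053], [-1.0, 0.0, 0.002]]
ft_force: [-0.2, -0.2, -2.9]
gripper_width: 0.533
```

```bash
python3 -m pendant '[[[0,0,0,-0.05,0,-0.5,-0.5],[0,0,0,0,0,-0.3,-0.5],[0,0,0,0,0,0,-0.5]]]' 25; python3 -c "
from h import *
print(sense()['ft_force'])
s=cam('scene');cv2.imwrite('pics/s2.png',cv2.cvtColor(cv2.resize(s['color'][140:290,150:330],None,fx=4,fy=4,interpolation=2),cv2.COLOR_RGB2BGR))"
```

```text
t: 6.82
tcp_pos: [455.3, 46.2, 27.0]
ee_rot: [[0.003, -0.053, 0.999], [0.001, 0.999, 0.053], [-1.0, 0.001, 0.003]]
ft_force: [-0.0, 0.3, -2.6]
gripper_width: 0.529
[-0.04844062  0.31098905 -2.5622646 ]
```

View pics/s2.png

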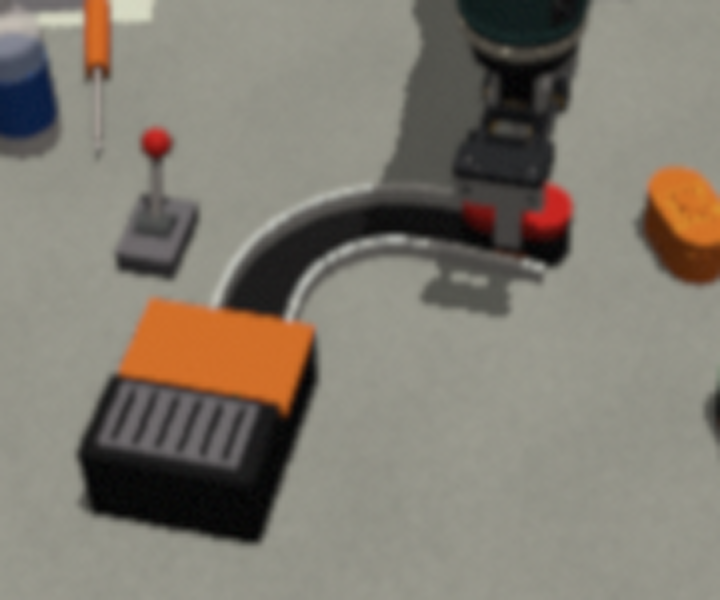

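The pack sits between the rails. I'll set it down, open, and rise.

```bash
python3 -m pendant '[[[0,0,0,0,0,-0.25,-0.5],[0,0,0,0,0,0,-0.5],[0,0,0,0,0,0,0.5],[0,0,0,0,0,0,0.5],[0,0,0,0,0,0,0.5],[0,0,0,0,0,0,0.5]]]' 25;python3 -m pendant '[[[0,0,0,0,0,3,0.5],[0,0,0,0,0,3,0.5],[0,0,0,0,4,0,-1],[0,0,0,0,3.5,0,-1],[0,0,0,0,0,0,-1],[0,0,0,0,0,0,-1]]]' 25
python3 - <<'E'
from h import *
q=sense();print(q['tcp_pos'],q['ft_force'])
for n in('top','scene'):
    s=cam(n,n+'2.png');hsv=cv2.cvtColor(s['color'],cv2.COLOR_RGB2HSV)
    m=cv2.inRange(hsv,(0,140,90),(8,255,255))|cv2.inRange(hsv,(173,140,90),(180,255,255))
    cs=[c for c in cv2.findContours(m,0,1)[0] if cv2.contourArea(c)>40]
    for c in cs:
        P=np.array([ray(s,u,v,50)[:2] for u,v in c[:,0]],np.float32);print(n,cv2.minAreaRect(P))
E
```

```text
t: 7.62
tcp_pos: [456.1, 46.5, 25.2]
ee_rot: [[0.004, -0.053, 0.999], [0.002, 0.999, 0.053], [-1.0, 0.001, 0.004]]
ft_force: [-0.4, 0.5, 0.3]
gripper_width: 0.747
t: 8.38
tcp_pos: [455.9, 122.6, 87.3]
ee_rot: [[0.004, -0.052, 0.999], [0.002, 0.999, 0.052], [-1.0, 0.001, 0.004]]
ft_force: [-0.4, -0.0, 0.6]
gripper_width: 0.362
[455.94852826 122.6240423   87.30182726] [-0.40321864 -0.04290356  0.55786606]
top ((140.94935607910156, 429.10589599609375), (153.523681640625, 17.560283660888672), 22.420284271240234)
top ((455.81524658203125, 49.70462417602539), (43.228092193603516, 80.79114532470703), 1.1929113864898682)
top ((513.2439575195312, -243.28189086914062), (22.25568199157715, 20.930147171020508), 44.80460739135742)
scene ((455.36651611328125, 48.06865310668945), (49.138851165771484, 83.5589370727539), 14.555906295776367)
scene ((182.00364685058594, 435.4275817871094), (151.7626953125, 18.657817840576172), 23.070924758911133)
```

Placed at about (455.5, 47.5) and standing free. Next I work out the pusher path, with fingers shut, behind the pack's rear round end.

```bash
cat > path.py <<'E'
from h import *
O=np.array([632.4,-128.6]);yaw=0.046
Rz=np.array([[np.cos(yaw),-np.sin(yaw)],[np.sin(yaw),np.cos(yaw)]])
def wp(s): # s = rear circle centre arc length, 0 at dock y=210 ; returns world xy of pusher centre, heading of push
    L=np.pi*55
    if s<100: c=np.array([-170,210-s]);h=-np.pi/2
    elif s<100+L:
        a=(s-100)/110;c=np.array([-60-110*np.cos(a),110-110*np.sin(a)]);h=-np.pi/2+a
    else: c=np.array([-60+s-100-L,0]);h=0
    t=np.array([np.cos(h),np.sin(h)])
    return O+Rz@(c-33*t),h+yaw
def todock(p): return Rz.T@(np.array(p)[:2]-O)
E
python3 - <<'E'
from path import *
for s in range(-20,345,20):
    p,h=wp(s);print(s,p.round(1),'jaw',round(h+np.pi/2,3))
E
python3 -m pendant '[[[0,0,0,0,0.3,-3,-1],[0,0,0,0,0,-2.5,-1],[0,0,0,0,0,-0.9,-1],[0,0,0,0,0,0,-1],[0,0,0,0,0,0,-1]]]' 25
```

```text
-20 [450.5 126.3] jaw 0.046
0 [451.4 106.3] jaw 0.046
20 [452.3  86.3] jaw 0.046
40 [453.2  66.4] jaw 0.046
60 [454.2  46.4] jaw 0.046
80 [455.1  26.4] jaw 0.046
100 [456.    6.4] jaw 0.046
120 [452.8 -14.2] jaw 0.228
140 [453.4 -35. ] jaw 0.41
160 [457.7 -55.4] jaw 0.591
180 [465.6 -74.7] jaw 0.773
200 [476.9 -92.2] jaw 0.955
220 [ 491.2 -107.4] jaw 1.137
240 [ 508.  -119.8] jaw 1.319
260 [ 526.8 -128.9] jaw 1.501
280 [ 546.7 -132.5] jaw 1.617
300 [ 566.7 -131.6] jaw 1.617
320 [ 586.7 -130.7] jaw 1.617
340 [ 606.6 -129.8] jaw 1.617
t: 9.1
tcp_pos: [457.2, 122.5, 23.0]
ee_rot: [[0.006, -0.046, 0.999], [0.002, 0.999, 0.046], [-1.0, 0.002, 0.006]]
ft_force: [-0.4, -0.6, 1.2]
gripper_width: 0.005
```

```bash
python3 -m pendant '[[[0,0,0,-0.1,-0.8,0,-1],[0,0,0,-0.1,-0.8,0,-1],[0,0,0,0,-0.8,0,-1],[0,0,0,0,-0.8,0,-1],[0,0,0,0,-0.8,0,-1],[0,0,0,0,-0.8,0,-1],[0,0,0,0,-0.8,0,-1]]]' 25;python3 -m pendant '[[[0,0,0,0,-1,0,-1],[0,0,0,0,-1,0,-1],[0,0,0,0,-1,0,-1],[0,0,0,0,-1,0,-1]]]' 25
```

```text
t: 9.98
tcp_pos: [455.7, 63.1, 24.5]
ee_rot: [[0.008, -0.046, 0.999], [0.003, 0.999, 0.046], [-1.0, 0.003, 0.008]]
ft_force: [-0.2, 1.9, -0.2]
gripper_width: 0.007
t: 10.48
tcp_pos: [455.6, 20.2, 24.4]
ee_rot: [[0.008, -0.046, 0.999], [0.003, 0.999, 0.046], [-1.0, 0.003, 0.008]]
ft_force: [0.3, 1.5, -1.0]
gripper_width: 0.002
```

```bash
python3 -m pendant '[[[0,0.006,0,0,-1.3,0,-1],[0,0,0.09,-0.15,-1,0,-1],[0,0,0.09,-0.15,-1,0,-1],[0,0,0.09,0,-1,0,-1],[0,0,0.09,0.05,-1,0,-1],[0,0,0,0,0,0,-1]]]' 25; python3 -c "
from path import *
cam('top','top3.png');cam('scene','scene3.png')"
```

```text
t: 11.22
tcp_pos: [452.8, -38.2, 24.5]
ee_rot: [[-0.001, -0.403, 0.915], [0.003, 0.915, 0.403], [-1.0, 0.003, 0.0]]
ft_force: [0.4, 0.8, -0.2]
gripper_width: 0.004
```

```bash
python3 -m pendant '[[[0,0,0.09,0.22,-0.86,0,-1],[0,0,0.09,0.25,-0.86,0,-1],[0,0,0.09,0.35,-0.96,0,-1],[0,0,0.09,0.42,-0.96,0,-1],[0,0,0.09,0.53,-0.88,0,-1],[0,0,0.09,0.57,-0.85,0,-1],[0,0,0,0,0,0,-1]]]' 25; python3 -c "
from path import *
s=cam('scene');cv2.imwrite('pics/s3.png',cv2.cvtColor(cv2.resize(s['color'][140:290,150:330],None,fx=4,fy=4,interpolation=2),cv2.COLOR_RGB2BGR))"
```

```text
t: 12.2
tcp_pos: [474.7, -87.4, 24.0]
ee_rot: [[-0.009, -0.821, 0.571], [0.004, 0.571, 0.821], [-1.0, 0.01, -0.001]]
ft_force: [-0.2, 0.2, -0.4]
gripper_width: 0.004
```

View pics/s3.png

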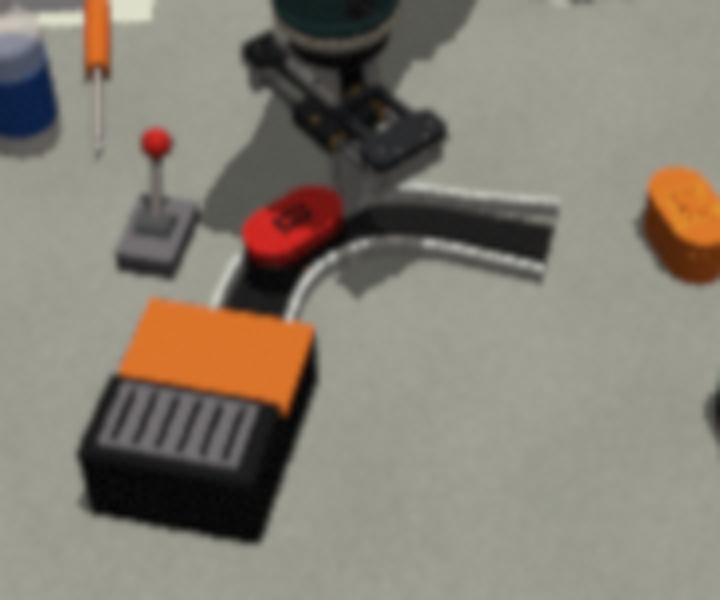

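Pack in mid-bend, flat between the rails, with the fingers behind its rear end. Continuing.

```bash
python3 -m pendant '[[[0,0,0.07,0.58,-0.72,0,-1],[0,0,0.07,0.6,-0.7,0,-1],[0,0,0.07,0.6,-0.55,0,-1],[0,0,0.09,0.8,-0.62,0,-1],[0,0,0.09,0.84,-0.6,0,-1],[0,0,0.09,0.9,-0.48,0,-1],[0,0,0.09,0.94,-0.42,0,-1],[0,0,0,0,0,0,-1]]]' 25
```

```text
t: 13.25
tcp_pos: [522.9, -122.3, 22.8]
ee_rot: [[-0.02, -0.999, 0.04], [-0.001, 0.04, 0.999], [-1.0, 0.02, -0.002]]
ft_force: [-0.1, -0.1, -0.1]
gripper_width: 0.003
```

```bash
python3 -m pendant '[[[0,-0.02,0.05,0.7,-0.5,0,-1],[0,0,0.04,0.8,-0.35,0,-1],[0,0,0,0.8,-0.1,0,-1],[0,0,0,0.6,0.05,0,-1],[0,0,0,0.5,0.05,0,-1],[0,0,0,0,0,0,-1]]]' 25; python3 -c "
from path import *
s=cam('scene');cv2.imwrite('pics/s4.png',cv2.cvtColor(cv2.resize(s['color'][140:290,150:330],None,fx=4,fy=4,interpolation=2),cv2.COLOR_RGB2BGR))"
```

```text
t: 14.0
tcp_pos: [557.1, -128.9, 22.4]
ee_rot: [[-0.003, -0.999, -0.042], [-0.001, -0.042, 0.999], [-1.0, 0.003, -0.001]]
ft_force: [-0.0, -0.5, -0.6]
gripper_width: 0.001
```

View pics/s4.png

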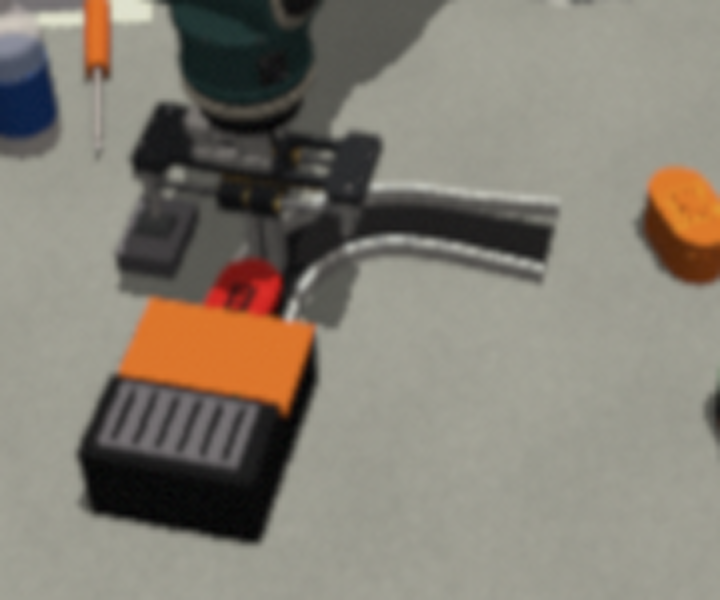

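The nose is entering the slot and the fingers are behind it. Now slow steps.

```bash
python3 -m pendant '[[[0,0,0,0.4,-0.1,0,-1],[0,0,0,0.4,-0.1,0,-1],[0,0,0,0.3,0,0,-1],[0,0,0,0.3,0,0,-1]]]' 25;python3 -m pendant '[[[0,0,0,0.2,0,0,-1],[0,0,0,0.2,0,0,-1]]]' 25;python3 -m pendant '[[[0,0,0,0.2,0,0,-1],[0,0,0,0.2,0,0,-1]]]' 25
```

```text
t: 14.55
tcp_pos: [571.0, -131.2, 22.3]
ee_rot: [[-0.004, -0.999, -0.041], [-0.001, -0.041, 0.999], [-1.0, 0.004, -0.001]]
ft_force: [-3.5, 0.1, 2.9]
gripper_width: 0.004
t: 14.8
tcp_pos: [575.3, -131.2, 22.3]
ee_rot: [[-0.004, -0.999, -0.041], [-0.001, -0.041, 0.999], [-1.0, 0.004, -0.001]]
ft_force: [-3.7, -0.7, 2.6]
gripper_width: 0.009
t: 15.05
tcp_pos: [579.2, -131.2, 22.3]
ee_rot: [[-0.005, -0.999, -0.041], [-0.001, -0.041, 0.999], [-1.0, 0.005, -0.001]]
ft_force: [-4.4, -0.3, 4.2]
gripper_width: 0.006
```

```bash
for i in 1 2 3; do python3 -m pendant '[[[0,0,0,0.2,0,0,-1],[0,0,0,0.2,0,0,-1]]]' 25 | grep -E 'tcp|force'; done
```

```text
tcp_pos: [582.2, -131.3, 22.2]
ft_force: [-17.9, 0.9, 14.2]
tcp_pos: [582.0, -131.5, 21.7]
ft_force: [-18.1, 1.2, 12.5]
tcp_pos: [581.8, -131.7, 21.2]
ft_force: [-19.3, 0.4, 14.4]
```

It stopped firmly at about 18 N. The pack's centre computes to about +2.6 mm in the dock frame, inside the expected −2 to 18. I'll back off, rise and check.

```bash
python3 -m pendant '[[[0,0,0,-0.5,0,0,-1],[0,0,0,-2,0,0,-1],[0,0,0,-1,0,1,-1],[0,0,0,0,0,4,-1],[0,0,0,0,0,5,-1],[0,0,0,-2,0,2,-1],[0,0,0,-4,0,0,-1],[0,0,0,-4,0,0,-1],[0,0,0,0,0,0,-1]]]' 25
python3 - <<'E'
from path import *
a=cam('top','top4.png');b=cam('scene','scene4.png')
for s,(u,v) in ((a,(384,237)),(a,(405,193))): print('bottle/spool approx',ray(s,u,v,40).round())
for s,n in((a,'top'),(b,'scene')):
    hsv=cv2.cvtColor(s['color'],cv2.COLOR_RGB2HSV)
    m=cv2.inRange(hsv,(0,140,60),(6,255,255))|cv2.inRange(hsv,(173,140,60),(180,255,255))
    for c in cv2.findContours(m,0,1)[0]:
        if cv2.contourArea(c)<12: continue
        P=np.array([ray(s,u,v,50)[:2] for u,v in c[:,0]]);D=np.array([todock(p) for p in P])
        M=cv2.moments(c);uv=(M['m10']/M['m00'],M['m01']/M['m00'])
        print(n,np.round(uv,1),'dock x',D[:,0].min().round(1),D[:,0].max().round(1),'y',D[:,1].min().round(1),D[:,1].max().round(1),'z93:',ray(s,*uv,93)[:2].round(1))
x=np.hstack([cv2.resize(s['color'][y:y+130,q:q+130],None,fx=3,fy=3,interpolation=2) for s,q,y in((a,240,120),(b,150,140))])
cv2.imwrite('pics/c5.png',cv2.cvtColor(x,cv2.COLOR_RGB2BGR))
E
```

```text
t: 16.92
tcp_pos: [447.3, -131.3, 150.4]
ee_rot: [[-0.013, -0.999, -0.041], [-0.001, -0.041, 0.999], [-1.0, 0.013, -0.001]]
ft_force: [-0.0, -0.2, 0.4]
gripper_width: 0.003
bottle/spool approx [ 438. -391.   40.]
bottle/spool approx [ 569. -458.   40.]
top [ 90.  341.6] dock x -539.8 -392.7 y 552.1 611.8 z93: [143.3 408.7]
top [291.4 173. ] dock x -32.9 2.7 y -29.0 22.1 z93: [ 609.6 -119.7]
scene [210.3 213.8] dock x -46.0 -12.0 y -28.8 21.3 z93: [ 640.9 -116.1]
scene [188.8 175.2] dock x -189.0 -160.2 y -134.4 -110.2 z93: [ 504.4 -237.1]
scene [407.2 157.2] dock x -497.8 -354.1 y 561.5 617.8 z93: [238.5 429.7]
```

View pics/c5.png

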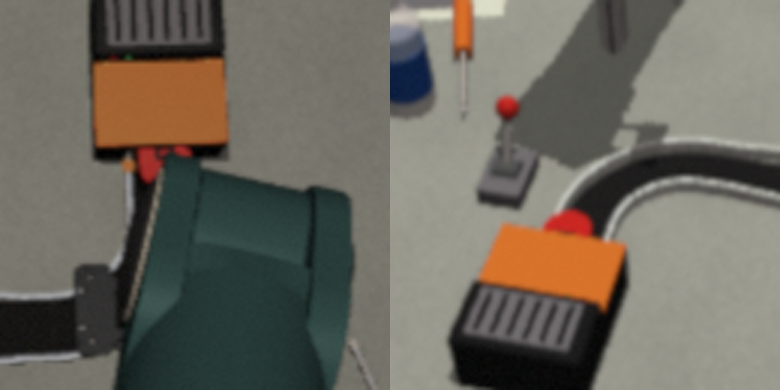

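From the scene camera the pack sits square in the slot with its rear about 43–46 mm outside the mouth, and the lever still leans off. The ball is at about (506, −235, 92). Now I go behind the ball, on its −x side.

```bash
python3 -m pendant '[[[0,-0.013,0,0.5,-2.5,0,-1],[0,0,0,0.5,-2.5,0,-1],[0,0,0,0,-2.5,0,-1],[0,0,0,0,-1.8,0,-1],[0,0,0,0,0,-3,-1],[0,0,0,0,0,-2.5,-1],[0,0,0,0,0,-1,-1],[0,0,0,0,0,0,-1],[0,0,0,0,0,0,-1]]]' 25
```

```text
t: 18.15
tcp_pos: [469.3, -227.7, 86.0]
ee_rot: [[0.009, -0.999, -0.046], [-0.003, -0.046, 0.999], [-1.0, -0.009, -0.004]]
ft_force: [0.3, 0.5, 0.9]
gripper_width: 0.004
```

```bash
python3 -m pendant '[[[0,0,0,-0.3,-0.7,-0.8,-1],[0,0,0,0,0,0,-1],[0,0,0,1,0,0,-1],[0,0,0,1,0,0,-1],[0,0,0,1,0,0,-1],[0,0,0,1,0,0,-1],[0,0,0,1,0,0,-1],[0,0,0,1,0,0,-1],[0,0,0,0,0,0,-1]]]' 25; python3 -m pendant '[[[0,0,0,0.8,0,0,-1],[0,0,0,0.7,0,0,-1]]]' 25
```

```text
t: 19.27
tcp_pos: [531.9, -235.1, 78.9]
ee_rot: [[0.011, -0.999, -0.047], [-0.004, -0.047, 0.999], [-1.0, -0.011, -0.004]]
ft_force: [0.0, -0.0, -0.0]
gripper_width: 0.004
t: 19.52
tcp_pos: [546.9, -235.2, 78.7]
ee_rot: [[0.01, -0.999, -0.047], [-0.004, -0.047, 0.999], [-1.0, -0.01, -0.004]]
ft_force: [-1.4, 0.4, -2.0]
gripper_width: 0.003
```

```bash
for i in 1 2; do python3 -m pendant '[[[0,0,0,0.3,0,0,-1],[0,0,0,0.2,0,0,-1]]]' 25 | grep -E 'tcp|force'; done
python3 - <<'E'
from path import *
b=cam('scene');cv2.imwrite('pics/s6.png',cv2.cvtColor(cv2.resize(b['color'][130:260,130:260],None,fx=4,fy=4,interpolation=2),cv2.COLOR_RGB2BGR))
E
```

```text
tcp_pos: [548.4, -235.3, 78.0]
ft_force: [-18.0, 2.5, 13.5]
tcp_pos: [548.2, -235.6, 77.5]
ft_force: [-17.2, 2.8, 13.1]
```

View pics/s6.png

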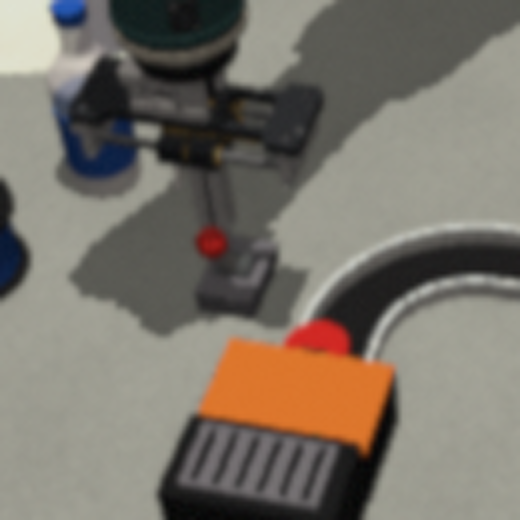

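The lever leans over to +x and is against its end stop, with about 17 N of resistance. I retreat and check.

```bash
python3 -m pendant '[[[0,0,0,-1,0,0,-1],[0,0,0,-3,0,0,-1],[0,0,0,-3,0,0,-1],[0,0,0,-2,0,3,-1],[0,0,0,0,2,5,-1],[0,0,0,-3,4,4,-1],[0,0,0,-4,4,0,-1],[0,0,0,0,0,0,-1],[0,0,0,0,0,0,-1]]]' 25
python3 - <<'E'
from path import *
b=cam('scene');a=cam('top')
hsv=cv2.cvtColor(b['color'],cv2.COLOR_RGB2HSV)
m=cv2.inRange(hsv,(0,140,60),(6,255,255))|cv2.inRange(hsv,(173,140,60),(180,255,255))
for c in cv2.findContours(m,0,1)[0]:
    if cv2.contourArea(c)<12: continue
    M=cv2.moments(c);u,v=M['m10']/M['m00'],M['m01']/M['m00']
    D=np.array([todock(ray(b,*p,50)) for p in c[:,0]])
    print((round(u),round(v)),'dock at z50: x',D[:,0].min().round(1),D[:,0].max().round(1),'y',D[:,1].min().round(1),D[:,1].max().round(1),'z88 dock',todock(ray(b,u,v,88)).round(1))
x=np.hstack([cv2.resize(s['color'][y:y+130,q:q+130],None,fx=3,fy=3,interpolation=2) for s,q,y in((a,240,120),(b,130,130))])
cv2.imwrite('pics/c7.png',cv2.cvtColor(x,cv2.COLOR_RGB2BGR))
E
```

```text
t: 21.2
tcp_pos: [385.0, -135.1, 200.5]
ee_rot: [[-0.003, -0.999, -0.042], [-0.002, -0.042, 0.999], [-1.0, 0.003, -0.002]]
ft_force: [-0.3, -0.4, -0.8]
gripper_width: 0.004
(210, 214) dock at z50: x -46.0 -12.0 y -28.8 21.3 z88 dock [ 5.  10.4]
(182, 190) dock at z50: x -117.6 -90.7 y -130.6 -107.3 z88 dock [ -69.8 -102.7]
(407, 157) dock at z50: x -497.8 -354.1 y 561.5 617.8 z88 dock [-374.6  576.6]
```

View pics/c7.png

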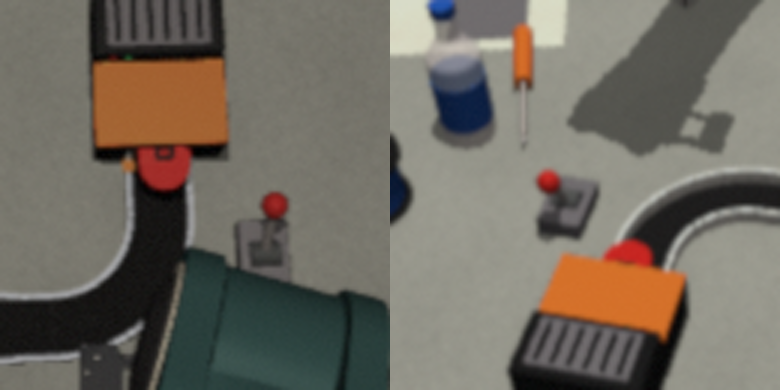

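```bash
python3 -c "
from station import r
print(r.hand_in())"
```

```text
the job is handed in; nothing more can be done
None
```

I laid the red pack in the flared start of the lane and let go. I then pushed it round the bend with shut fingers until it hit a hard stop, threw the lever to +x and handed in at about 21 s. The hand-in gave no verdict.

- **Pack:** the pushing force jumped from about 4 N to 18 N and the pack stopped moving. Its centre works out at about 0 to +3 mm in the dock's x, inside the expected −2 to 18, and it looks square in the slot. The contact plate can't be read from here, so "fully home" rests on that stop and the position. The two estimates of the rear end differ by about 3 mm: −46 mm from the scene camera, −43 mm from the finger position.
- **Switch:** the lever reached its end stop at about 17 N. The ball now sits at about −70 mm in the dock's x, a lean of about +0.49 rad from upright, which I take as roughly 1.0 on the joint.
- **Rest of the scene:** the robot is clear of everything, and nothing else appeared to have been touched. I measured the green pack only at the start, the bottle and spool only roughly, and none of the three again at the end.

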